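Hold the waste caddy open, then ease its lid shut

TASK

I have peelings to throw away: with the fingertips, press the paddle of the green-lidded waste caddy down until its lid stands wide open, and keep it held open for at least two seconds. Then let the paddle come up slowly under the fingers so that the lid is eased fully shut without ever dropping or slamming, and move clear. Work the lid only by its paddle, press it without gripping it, keep the grey-lidded caddy shut, and leave the lemon, garlic and mug where they stand.

Things in the scene. Friction and masses are not known exactly. Their poses are not given: they have to be found in the camera images.
- green_caddy: counter-top waste caddy, white tub 140 (x) x 170 (y) x 168 mm high with a GREEN lid (top at 187 mm) and a green badge in front; stands firmly fixed. It and the grey caddy change places. Origin: centre of its underside on the worktop; z up; its -x axis points out of the front, where the paddle is. A steel yoke (round bar 8 mm) runs along both sides, 97 mm either side of the centre and 140 mm above the worktop, and in front of the tub its arms close in to the paddle.
- green_caddy_press (a point): centre of the top face of the green caddy's black paddle: a plate 40 (x) x 80 (y) x 12 mm, level at rest with its top at 150 mm above the worktop and its centre 170 mm in front of the caddy's centre (100 mm in front of the tub). It turns with the lever about a pivot 170 mm behind it at 140 mm height, so it goes down about 50 mm when pressed home and tips forward by 0.30 rad. Axes at rest as the caddy's.
- green_caddy_lever (a joint): angle of the green caddy's lever in rad: 0 at rest (paddle up), 0.30 at its end stop (paddle down 50 mm). Pressing the paddle takes about 3 to 6 N at first and 1 to 3 N near the end stop; only the weight of the lid brings it back up, with little damping, so that the lid falls shut hard if the paddle is let go, or if the fingers rise faster than some 40 mm/s and leave it behind.
- green_caddy_lid (a joint): opening angle of the green lid in rad: 0 shut, about 1.13 at the stop (wide open). Hinged at the rear rim, its front edge rises; linked by rods to the lever and moves about 3.75 rad per rad of lever, so roughly 0.022 rad per mm of paddle travel.
- green_caddy_panel: the green lid, 150 x 176 x 10 mm with a raised middle; not to be touched. Origin on its hinge line, 70 mm behind the caddy's centre and 178 mm above the worktop; when shut its axes are as the caddy's and it reaches 148 mm forward (-x).
- green_caddy_paddle: the green caddy's paddle as a solid (plate, see the press point). Origin on the lever's pivot line at the caddy's centre, 140 mm above the worktop, so not on the plate.
- grey_caddy: a second caddy of the same shape with a GREY lid and badge, to be left shut; origin and axes as the green one's. At least 340 mm from the green one, sideways.
- grey_caddy_lid (a joint): opening angle of the grey lid in rad: 0 shut.
- lemon: yellow lemon, 71 x 53 x 51 mm, loose; stands between and in front of the caddies. Origin: centre of its underside.
- garlic: garlic bulb, 56 mm across and high, loose, at the left. Origin: centre of its underside.
- mug: orange mug, 81 x 113 x 101 mm high, loose, at the right. Origin: centre of its underside.

How it is judged:
By the outcome, as a careful person would: the job done as asked, in the order asked, and still so for the second after the job is handed in, with the robot touching nothing.
It also fails if it takes over 42 s, if anything falls off the work surface, if the arm or the gripper's body presses on something with over 40 N, if the wrist force passes 120 N, or if a joint passes its speed limit or range.

ROBOT

A 7-joint arm with a two-finger parallel gripper is mounted at the origin on a cart in front of the work surface, level with it; the furniture and walls round the work are solid. World frame = base frame: x ahead of the robot, y to its left, z up, the work surface at z = 0. Lengths are in m, angles in rad, forces in N, time in s.
With the tool pointing down it reaches from about 0.4 to 0.875 m from the base axis. Payload 19.3 kg.
Tool frame: the origin (TCP) lies midway between the tips of the shut fingers; the grasp point (between the pads) lies 19 mm behind it; z points along the fingers, y is the line along which they close (so a half turn about z gives the same grasp; the last joint's range is limited). The gripper opens to 85 mm and grips with 20 to 120 N. Pads are 22 mm wide; open, the fingers measure 114 mm over their backs; the gripper's body (76 mm by 85 mm) begins 54 mm behind the grasp point. The pads swing forward as they close: fully open they stand 13 mm farther back than shut.
Start: joints at [-1.287, 0.521, -0.036, 1.599, 0.021, 1.021, -0.113], TCP at [0.217, 0.586, 0.231] pointing down, gripper open.
Joint ranges: [-2.91, 2.91], [-0.3, 2.13], [-1.5, 1.42], [0.17, 2.43], [-1.26, 4.41], [0.16, 1.93], [-2.52, 2.52]. Speed limits (rad/s): [1.89, 1.89, 2.39, 2.39, 3.01, 3.01, 3.01].

INTERFACE

Orientations are given as [roll, pitch, yaw] about the fixed x, y, z axes, in that order (R = Rz(yaw) Ry(pitch) Rx(roll)).
In Python, from workcell import * gives the robot as it stands. The module is installed in compiled form; this text tells all that it offers.
- The arm moves only by the tool play_rows, never from a script. Its argument "deltas" is a list of rows, each a list of 7 numbers: the shift along the tool's x, y, z in units of 500 mm (1.0 is 500 mm), then the turn, a rotation vector about the tool's x, y, z in units of 120 degrees (1.0 is 120 degrees), then the closure, from 0 (fully open) to 1 (shut). A call has 1 to 10 rows; each row is the pose to reach, as a shift and turn from the pose commanded when the call began, along the tool's axes at that moment; what a row does not reach only later rows make up. A row lasts 1/10 s, in which the tool goes at most 50 mm and 8.59 degrees, less where a joint would pass 70% of its speed; a pose out of reach is approached as far as the arm can. A call with a number of a shift or a turn outside -1 to 1 is refused whole. A call with a gripper value outside its range is refused whole. The fingers move at their own pace and stop on an object; "newtons" is the grip in N (left out, the last holds). Time passes only in rows, so rows that repeat a pose let the fingers close. It gives the time, the measured TCP pose, the force, the opening and the grip force at its end, in the units of the state.
- observe(): the state, without advancing time (a new reading comes with each control period).
- grab_frame(name): name is "side" or "top" or "wrist"; returns the picture (400x640x3 uint8, red, green, blue); there is no depth.
- get_calibration(name): a dict with "fovy" (degrees; the focal length in pixels is half the picture's height over the tangent of half this angle, whatever the lens; pixels are square), "cx", "cy" (the principal point, pixels), "xyz" and "rotation" of the camera in the world. Camera axes: x right, y down, z forward; pixel columns grow to the right and rows downward; lengths in m; the calibration is good to about 2 mm. A picture is of the moment at which its call begins: read the wrist's pose just before it. get_calibration takes no time and is no camera call; for the wrist camera it gives the pose at the moment of the call.
- job_done(): hands the job in; it is judged then, once.
The state is a dict: "clock": time; "qpos": joint angles; "qd": joint speeds; "joint_efforts": joint torques, N m; "position": TCP position; "tool_rot": TCP orientation; "force": force on the tool from outside, world axes, zero at the start; "moment": the same for the moment, N m; "grip_width": finger opening in m; "finger_force": force on a finger pad.
Only numpy, scipy, OpenCV 4.12 (cv2) and the standard library are available. Lean on these libraries where they do the work, as an engineer would, in place of code of your own. Each camera call takes 0.05 s, during which the arm holds its last target. There are 200 camera calls.

## Working session

There is one attempt and no reset: what is moved stays moved. The work goes in short steps, Python scripts to look and compute and a tool call to move; the robot and the scene stay as the last step left them, time stands still between calls to the robot, and variables do not carry over. Pictures are saved under pics/ and viewed, at most 10 in all, crops included, and the job is handed in when it is done.

Besides the shell and the picture viewer there is one more tool, called after "Request:" as a command line: name --pt "numbers of a row" for each row, then --argument value for the rest. play_rows: Moves the arm, as the interface text tells. Its arguments: {"type":"object","properties":{"deltas":{"type":"array"},"newtons":{"type":"number"}},"required":["deltas"]}

```bash
mkdir -p pics; python3 - <<'E'
from workcell import *
import cv2
s=observe();print({k:s[k] for k in('clock','position','tool_rot','force','grip_width')})
for n in('side','top'):
    c=get_calibration(n);print(n,c)
    cv2.imwrite(f'pics/{n}0.png',cv2.cvtColor(grab_frame(n),cv2.COLOR_RGB2BGR))
E
```

```text
{'clock': 0.0, 'position': array([0.21643179, 0.58599453, 0.23071791]), 'tool_rot': array([-3.14047948e+00,  6.40640244e-05,  2.78785266e+00]), 'force': array([-0.02173943,  0.14134928, -0.30343103]), 'grip_width': 0.08507371677772885}
side {'fovy': 55.25107721213632, 'cx': 315.5807042167515, 'cy': 199.933185869412, 'xyz': array([-0.41754772, -0.62707835,  0.61817222]), 'rotation': array([-1.95779225e+00, -6.97933648e-04, -1.03337507e+00])}
top {'fovy': 50.003707270126164, 'cx': 318.4489352252565, 'cy': 199.13278309647, 'xyz': array([ 0.17393572, -0.04950681,  1.48047654]), 'rotation': array([-2.86662404,  0.00310062, -1.58548399])}
```

View pics/top0.png

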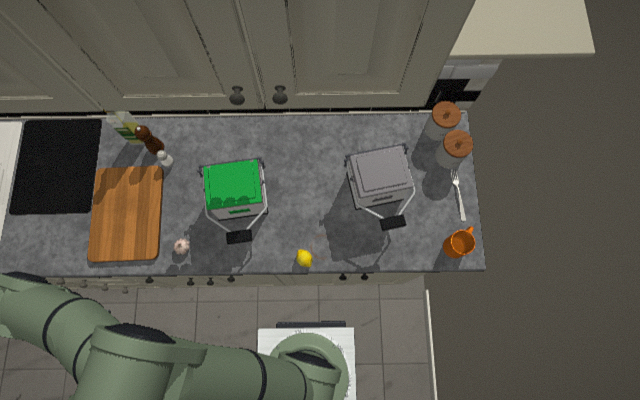

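View pics/side0.png

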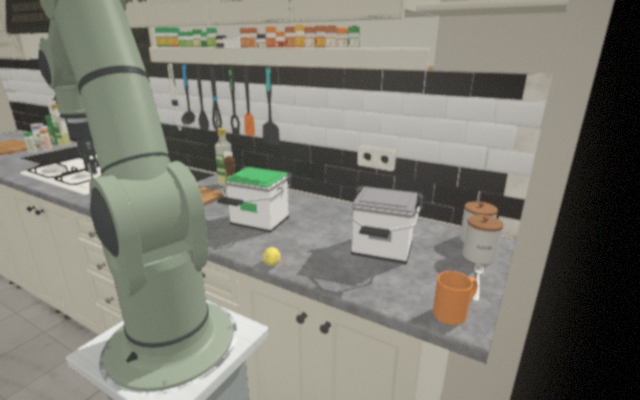

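The top view shows the green caddy at about (233,188) with its paddle at (239,237). The grey caddy is at (381,177), the lemon at (304,258), the garlic at (181,245) and the mug at (461,242). I'll measure the green paddle and lid by segmentation.

```bash
cat > h.py <<'E'
import numpy as np, cv2
from scipy.spatial.transform import Rotation as R
def px2w(c,uv,z):
    f=200/np.tan(np.radians(c['fovy'])/2)
    d=R.from_euler('xyz',c['rotation']).apply([(uv[0]-c['cx'])/f,(uv[1]-c['cy'])/f,1])
    return c['xyz']+d*(z-c['xyz'][2])/d[2]
def w2px(c,p):
    f=200/np.tan(np.radians(c['fovy'])/2)
    q=R.from_euler('xyz',c['rotation']).inv().apply(np.array(p)-c['xyz'])
    return np.array([c['cx']+f*q[0]/q[2],c['cy']+f*q[1]/q[2]])
E
python3 - <<'E'
from workcell import *
from h import *
c=get_calibration('top')
im=cv2.imread('pics/top0.png').astype(int)
b,g,r=im[...,0],im[...,1],im[...,2]
dark=(im.max(2)<45)
def rect(m,x0,x1,y0,y1,z,name):
    k=np.zeros(m.shape,np.uint8);k[y0:y1,x0:x1]=m[y0:y1,x0:x1]
    n,l,st,ce=cv2.connectedComponentsWithStats(k);i=1+st[1:,4].argmax()
    v,u=np.nonzero(l==i)
    P=np.array([px2w(c,(a,b_),z)[:2] for a,b_ in zip(u,v)],np.float32)
    print(name,st[i],cv2.minAreaRect((P*1000).astype(np.float32)),P.mean(0))
rect(dark,218,262,225,248,.15,'paddle')
rect((g>r+60)&(g>b+60)&(g>110),195,275,150,208,.187,'lid')
rect(dark,370,412,210,235,.15,'greypaddle')
for n,p in(('lemon',(304,258)),('garlic',(181,245)),('mug',(461,242))): print(n,px2w(c,p,.03))
s=observe();print(R.from_euler('xyz',s['tool_rot']).as_matrix().round(3))
E
```

```text
paddle [226 229  26  15 304] ((431.79547119140625, 202.42318725585938), (38.66283416748047, 79.73656463623047), 7.395325183868408) [0.4316771  0.20236224]
lid [ 204  160   58   46 2002] ((594.85498046875, 222.72177124023438), (142.8020477294922, 172.69512939453125), 7.443464756011963) [0.60232097 0.22048756]
greypaddle [379 215  27  16 280] ((470.10394287109375, -283.516357421875), (38.08596420288086, 77.19810485839844), 12.668949127197266) [ 0.4696842 -0.2829121]
lemon [0.37699174 0.00090195 0.03      ]
garlic [0.42774772 0.42065651 0.03      ]
mug [ 0.4235318  -0.53543132  0.03      ]
[[-0.938  0.346 -0.   ]
 [ 0.346  0.938 -0.001]
 [-0.    -0.001 -1.   ]]
```

Request:
play_rows --pt "-0.03 -0.03 0 0 0 -0.01 1" --pt "-0.09 -0.08 0 0 0 -0.03 1" --pt "-0.16 -0.14 0 0 0 -0.05 1" --pt "-0.23 -0.2 0 0 0 -0.08 1" --pt "-0.3 -0.26 0.01 0 0 -0.1 1" --pt "-0.37 -0.32 0.01 0 0 -0.13 1" --pt "-0.44 -0.38 0.02 0 0 -0.15 1" --pt "-0.51 -0.44 0.02 0 0 -0.18 1" --pt "-0.57 -0.49 0.03 0 0 -0.2 1" --pt "-0.62 -0.53 0.03 0 0 -0.21 1"

```text
clock: 1.1
position: [0.4161, 0.2278, 0.2159]
tool_rot: [-3.141, -0.001, -3.055]
force: [0.8, -0.4, 0.2]
grip_width: -0.0001
finger_force: 0.0
```

Request:
play_rows --pt "-0.02 -0.02 0 0 0 -0.01 1" --pt "-0.04 -0.03 0 0 0 -0.02 1" --pt "-0.05 -0.04 0.01 0 0 -0.02 1" --pt "-0.05 -0.04 0.02 0 0 -0.02 1" --pt "-0.05 -0.04 0.02 0 0 -0.02 1" --pt "-0.05 -0.04 0.02 0 0 -0.02 1"

```text
clock: 1.7
position: [0.4415, 0.2129, 0.2061]
tool_rot: [-3.141, -0.001, -3.013]
force: [1.0, -0.4, 0.2]
grip_width: -0.0003
finger_force: 0.0
```

```bash
python3 - <<'E'
from workcell import *
from h import *
s=observe();print({k:s[k] for k in('clock','position','tool_rot','force','grip_width','qpos')})
M=R.from_euler('xyz',s['tool_rot']).as_matrix();print(M.round(3))
t=np.array([.432,.2025,.155]);print('delta units',M.T@(t-s['position'])/.5)
im=[cv2.cvtColor(grab_frame(n),cv2.COLOR_RGB2BGR) for n in('wrist','top')]
c=get_calibration('wrist');print(w2px(c,[.4318,.2024,.15]))
cv2.imwrite('pics/b.png',np.vstack([cv2.resize(i,(480,300)) for i in im]))
E
```

```text
{'clock': 1.7, 'position': array([0.44154971, 0.21289696, 0.20605453]), 'tool_rot': array([-3.14145567e+00, -6.69407995e-04, -3.01311501e+00]), 'force': array([ 0.99334414, -0.44367243,  0.2010309 ]), 'grip_width': -0.00025840095579532434, 'qpos': array([-0.54629306,  0.34225561, -0.02997016,  1.97299602,  0.01343957,
        0.82719104,  1.11564335])}
[[-0.992 -0.128 -0.001]
 [-0.128  0.992 -0.   ]
 [ 0.001 -0.    -1.   ]]
delta units [ 0.02153786 -0.01816144  0.102126  ]
[303.80762724 205.05691283]
```

View pics/b.png

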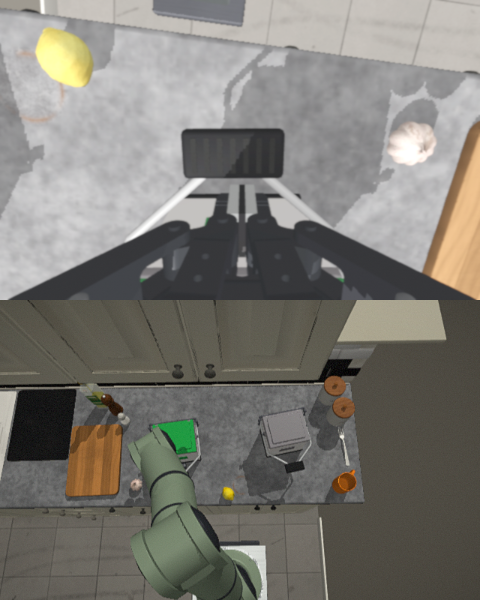

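The wrist view (the upper half) shows the paddle centred at about (311,204) in full-resolution pixels, against a predicted (304,205). So the paddle lies about 4 mm further to +y than measured. I'll use (0.432, 0.205).

Request:
play_rows --pt "0.01 -0.007 0.01 0 0 0 1" --pt "0.021 -0.013 0.03 0 0 0 1" --pt "0.021 -0.013 0.05 0 0 0 1" --pt "0.021 -0.013 0.07 0 0 0 1" --pt "0.021 -0.013 0.085 0 0 0 1" --pt "0.021 -0.013 0.095 0 0 0 1" --pt "0.021 -0.013 0.1 0 0 0 1" --pt "0.021 -0.013 0.105 0 0 0 1" --pt "0.021 -0.013 0.11 0 0 0 1" --pt "0.021 -0.013 0.115 0 0 0 1"

```text
clock: 2.8
position: [0.4327, 0.2048, 0.1489]
tool_rot: [3.141, 0.0, -3.014]
force: [-2.1, 0.1, 6.0]
grip_width: 0.0
finger_force: 3.4
```

Request:
play_rows --pt "0 0 0.006 0 0 0 1" --pt "0 0 0.012 0 0 0 1" --pt "0 0 0.018 0 0 0 1" --pt "0 0 0.024 0 0 0 1" --pt "0 0 0.03 0 0 0 1"

```text
clock: 3.3
position: [0.4326, 0.2048, 0.1337]
tool_rot: [3.142, 0.0, -3.014]
force: [-3.3, -0.0, 3.6]
grip_width: -0.0001
finger_force: 2.4
```

Request:
play_rows --pt "0 0 0.006 0 0 0 1" --pt "0 0 0.012 0 0 0 1" --pt "0 0 0.018 0 0 0 1" --pt "0 0 0.024 0 0 0 1" --pt "0 0 0.03 0 0 0 1" --pt "0 0 0.036 0 0 0 1" --pt "0 0 0.04 0 0 0 1" --pt "0 0 0.044 0 0 0 1"

```text
clock: 4.1
position: [0.4325, 0.2047, 0.1116]
tool_rot: [-3.141, -0.0, -3.014]
force: [1.9, 0.4, 2.9]
grip_width: -0.0005
finger_force: 1.4
```

Request:
play_rows --pt "0 0 0.004 0 0 0 1" --pt "0 0 0.008 0 0 0 1" --pt "0 0 0.01 0 0 0 1"

```text
clock: 4.4
position: [0.4324, 0.2047, 0.1066]
tool_rot: [-3.141, -0.0, -3.014]
force: [0.5, 0.0, 2.3]
grip_width: -0.0
finger_force: 1.0
```

```bash
python3 - <<'E'
from workcell import *
from h import *
im=[cv2.cvtColor(grab_frame(n),cv2.COLOR_RGB2BGR) for n in('wrist','side')]
cv2.imwrite('pics/c.png',np.vstack([cv2.resize(im[0],(480,300)),im[1][100:340,100:580]]))
s=observe();print({k:s[k] for k in('clock','position','force')})
E
```

```text
{'clock': 4.5, 'position': array([0.43231821, 0.20460172, 0.10659536]), 'force': array([-0.36227699,  0.01271084,  3.46059028])}
```

View pics/c.png

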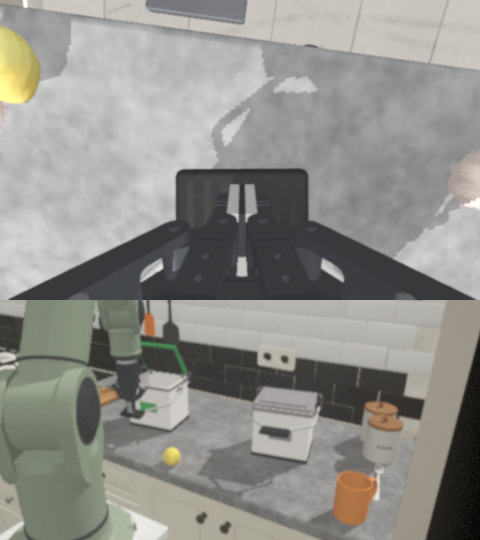

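The lid is opening well clear of the hand, and the fingers sit centrally on the paddle. I'll press on to the end stop.

Request:
play_rows --pt "0 0 0.003 0 0 0 1" --pt "0 0 0.006 0 0 0 1" --pt "0 0 0.009 0 0 0 1" --pt "0 0 0.009 0 0 0 1"

```text
clock: 4.9
position: [0.4323, 0.2046, 0.102]
tool_rot: [-3.141, -0.001, -3.014]
force: [0.1, -0.0, 3.5]
grip_width: 0.0001
finger_force: 1.6
```

Request:
play_rows --pt "0 0 0.002 0 0 0 1" --pt "0 0 0.004 0 0 0 1" --pt "0 0 0.004 0 0 0 1"

```text
clock: 5.2
position: [0.4327, 0.2047, 0.1003]
tool_rot: [-3.142, 0.0, -3.014]
force: [0.6, -0.7, 3.9]
grip_width: -0.0
finger_force: 1.8
```

Request:
play_rows --pt "0 0 0.002 0 0 0 1" --pt "0 0 0.004 0 0 0 1" --pt "0 0 0.004 0 0 0 1"

```text
clock: 5.5
position: [0.4329, 0.2048, 0.0995]
tool_rot: [3.141, 0.001, -3.014]
force: [-5.8, -3.6, 35.4]
grip_width: 0.0
finger_force: 18.2
```

Request:
play_rows --pt "0 0 0.002 0 0 0 1" --pt "0 0 0.003 0 0 0 1" --pt "0 0 0.003 0 0 0 1"

```text
clock: 5.8
position: [0.433, 0.2049, 0.099]
tool_rot: [3.141, 0.002, -3.014]
force: [-14.7, -8.3, 63.0]
grip_width: 0.0002
finger_force: 32.5
```

The paddle is at its end stop. I'll ease the force and hold.

Request:
play_rows --pt "0 0 -0.002 0 0 0 1" --pt "0 0 -0.004 0 0 0 1" --pt "0 0 -0.005 0 0 0 1" --pt "0 0 -0.005 0 0 0 1" --pt "0 0 -0.005 0 0 0 1" --pt "0 0 -0.005 0 0 0 1" --pt "0 0 -0.005 0 0 0 1" --pt "0 0 -0.005 0 0 0 1" --pt "0 0 -0.005 0 0 0 1" --pt "0 0 -0.005 0 0 0 1"

```text
clock: 6.8
position: [0.4328, 0.2048, 0.0999]
tool_rot: [3.141, 0.001, -3.014]
force: [-3.5, -2.3, 18.3]
grip_width: 0.0001
finger_force: 8.9
```

```bash
python3 - <<'E'
from workcell import *
from h import *
im=cv2.cvtColor(grab_frame('side'),cv2.COLOR_RGB2BGR)
cv2.imwrite('pics/d.png',cv2.resize(im[100:260,180:420],None,fx=2.5,fy=2.5))
s=observe();print({k:s[k] for k in('clock','position','force')})
E
```

```text
{'clock': 6.85, 'position': array([0.43278314, 0.20475613, 0.09986241]), 'force': array([-3.07693047, -2.43426318, 17.01640887])}
```

View pics/d.png

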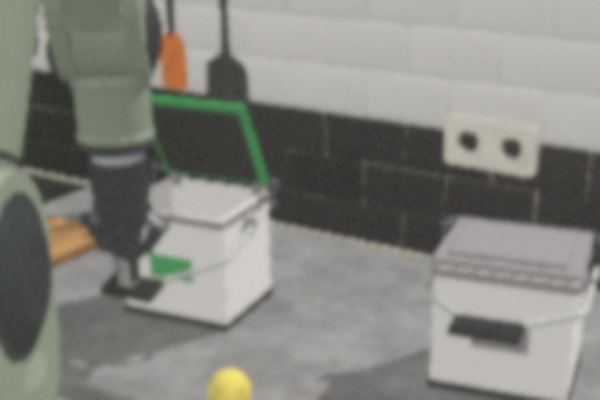

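The lid stands wide open, the grey caddy is shut and the hand is clear of the lid. I'll hold for 2.4 s, then ease it up at about 15 mm/s.

Request:
play_rows --pt "0 0 0 0 0 0 1" --pt "0 0 0 0 0 0 1" --pt "0 0 0 0 0 0 1" --pt "0 0 0 0 0 0 1" --pt "0 0 0 0 0 0 1" --pt "0 0 0 0 0 0 1" --pt "0 0 0 0 0 0 1" --pt "0 0 0 0 0 0 1" --pt "0 0 0 0 0 0 1" --pt "0 0 0 0 0 0 1"

```text
clock: 7.85
position: [0.4328, 0.2048, 0.0999]
tool_rot: [3.141, 0.001, -3.014]
force: [-3.2, -1.9, 17.9]
grip_width: -0.0001
finger_force: 8.9
```

Request:
play_rows --pt "0 0 0 0 0 0 1" --pt "0 0 0 0 0 0 1" --pt "0 0 0 0 0 0 1" --pt "0 0 0 0 0 0 1" --pt "0 0 0 0 0 0 1" --pt "0 0 0 0 0 0 1" --pt "0 0 0 0 0 0 1" --pt "0 0 0 0 0 0 1" --pt "0 0 0 0 0 0 1" --pt "0 0 0 0 0 0 1"

```text
clock: 8.85
position: [0.4328, 0.2048, 0.0999]
tool_rot: [3.141, 0.001, -3.014]
force: [-2.8, -2.3, 17.7]
grip_width: -0.0003
finger_force: 8.9
```

Request:
play_rows --pt "0 0 0 0 0 0 1" --pt "0 0 0 0 0 0 1" --pt "0 0 0 0 0 0 1" --pt "0 0 0 0 0 0 1" --pt "0 0 -0.001 0 0 0 1" --pt "0 0 -0.003 0 0 0 1" --pt "0 0 -0.005 0 0 0 1" --pt "0 0 -0.007 0 0 0 1" --pt "0 0 -0.009 0 0 0 1" --pt "0 0 -0.011 0 0 0 1"

```text
clock: 9.85
position: [0.4324, 0.2047, 0.1048]
tool_rot: [-3.141, -0.0, -3.014]
force: [-1.5, -0.9, 1.9]
grip_width: 0.0001
finger_force: 0.9
```

Request:
play_rows --pt "0 0 -0.002 0 0 0 1" --pt "0 0 -0.005 0 0 0 1" --pt "0 0 -0.008 0 0 0 1" --pt "0 0 -0.011 0 0 0 1" --pt "0 0 -0.014 0 0 0 1" --pt "0 0 -0.017 0 0 0 1" --pt "0 0 -0.02 0 0 0 1" --pt "0 0 -0.023 0 0 0 1" --pt "0 0 -0.026 0 0 0 1" --pt "0 0 -0.029 0 0 0 1"

```text
clock: 10.85
position: [0.4325, 0.2047, 0.1194]
tool_rot: [-3.142, -0.0, -3.014]
force: [-2.4, -0.3, 2.7]
grip_width: -0.0002
finger_force: 1.5
```

Contact is kept. I'll go on at the same pace, slowing near the top.

Request:
play_rows --pt "0 0 -0.003 0 0 0 1" --pt "0 0 -0.006 0 0 0 1" --pt "0 0 -0.009 0 0 0 1" --pt "0 0 -0.012 0 0 0 1" --pt "0 0 -0.015 0 0 0 1" --pt "0 0 -0.018 0 0 0 1" --pt "0 0 -0.021 0 0 0 1" --pt "0 0 -0.024 0 0 0 1" --pt "0 0 -0.027 0 0 0 1" --pt "0 0 -0.03 0 0 0 1"

```text
clock: 11.85
position: [0.4326, 0.2047, 0.1345]
tool_rot: [3.142, 0.0, -3.014]
force: [-3.7, -0.9, 3.3]
grip_width: -0.0002
finger_force: 2.0
```

Request:
play_rows --pt "0 0 -0.002 0 0 0 1" --pt "0 0 -0.004 0 0 0 1" --pt "0 0 -0.006 0 0 0 1" --pt "0 0 -0.008 0 0 0 1" --pt "0 0 -0.01 0 0 0 1" --pt "0 0 -0.012 0 0 0 1" --pt "0 0 -0.014 0 0 0 1" --pt "0 0 -0.016 0 0 0 1" --pt "0 0 -0.018 0 0 0 1" --pt "0 0 -0.02 0 0 0 1"

```text
clock: 12.85
position: [0.4326, 0.2047, 0.1444]
tool_rot: [-3.142, 0.0, -3.014]
force: [-3.8, -0.6, 4.3]
grip_width: -0.0001
finger_force: 2.2
```

Request:
play_rows --pt "0 0 -0.001 0 0 0 1" --pt "0 0 -0.002 0 0 0 1" --pt "0 0 -0.003 0 0 0 1" --pt "0 0 -0.004 0 0 0 1" --pt "0 0 -0.005 0 0 0 1" --pt "0 0 -0.006 0 0 0 1" --pt "0 0 -0.007 0 0 0 1" --pt "0 0 -0.008 0 0 0 1" --pt "0 0 -0.009 0 0 0 1" --pt "0 0 -0.01 0 0 0 1"

```text
clock: 13.85
position: [0.4327, 0.2047, 0.1494]
tool_rot: [3.142, 0.0, -3.014]
force: [-0.9, 0.1, 4.5]
grip_width: 0.0002
finger_force: 2.2
```

Request:
play_rows --pt "0 0 -0.001 0 0 0 1" --pt "0 0 -0.002 0 0 0 1" --pt "0 0 -0.003 0 0 0 1" --pt "0 0 -0.004 0 0 0 1" --pt "0 0 -0.005 0 0 0 1" --pt "0 0 -0.006 0 0 0 1" --pt "0 0 -0.007 0 0 0 1" --pt "0 0 -0.008 0 0 0 1" --pt "0 0 -0.009 0 0 0 1" --pt "0 0 -0.01 0 0 0 1"

```text
clock: 14.85
position: [0.4326, 0.2047, 0.1544]
tool_rot: [3.142, 0.0, -3.014]
force: [-0.3, 0.0, 0.3]
grip_width: -0.0003
finger_force: 0.0
```

The force is down to zero, so the paddle is at rest. Next I'll retreat straight up, then back toward the robot.

Request:
play_rows --pt "0 0 -0.01 0 0 0 1" --pt "0 0 -0.03 0 0 0 1" --pt "0 0 -0.06 0 0 0 1" --pt "0 0 -0.1 0 0 0 1" --pt "0 0 -0.14 0 0 0 1" --pt "0 0 -0.18 0 0 0 1" --pt "0 0 -0.21 0 0 0 1" --pt "0 0 -0.23 0 0 0 1" --pt "0 0 -0.24 0 0 0 1" --pt "0 0 -0.24 0 0 0 1"

```text
clock: 15.85
position: [0.4326, 0.2048, 0.2747]
tool_rot: [3.141, 0.001, -3.014]
force: [0.5, 0.2, 0.2]
grip_width: 0.0001
finger_force: 0.0
```

```bash
python3 - <<'E'
from workcell import *
from h import *
im=[cv2.cvtColor(grab_frame(n),cv2.COLOR_RGB2BGR) for n in('side','top')]
cv2.imwrite('pics/e.png',np.vstack([im[0][120:340,60:540],im[1][100:300,60:540]]))
s=observe();print({k:s[k] for k in('clock','position','force')},abs(s['qd']).max())
E
```

```text
{'clock': 15.95, 'position': array([0.43235001, 0.20460268, 0.27381939]), 'force': array([ 0.44910919,  0.27897439, -0.05248838])} 0.005857001273188784
```

View pics/e.png

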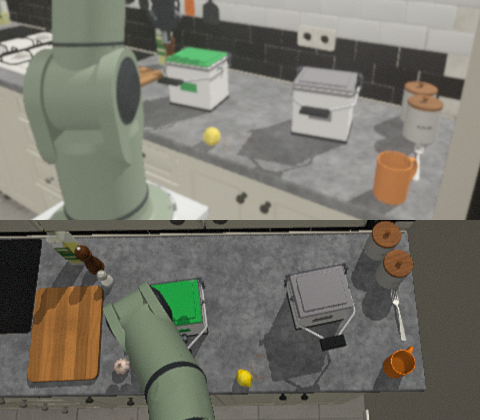

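Both lids are shut, the lemon, garlic and mug stand where they were, and the arm is clear and still.

```bash
python3 -c "
from workcell import *
print(job_done())"
```

```text
the job is handed in; nothing more can be done
None
```

The green caddy's lid was pressed wide open by its paddle, held for over three seconds and eased fully shut; I pressed up to about 63 N on the end stop before easing off, and the job is handed in (result not shown), with the grey caddy shut, lemon, garlic and mug in place, and the arm clear.

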